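# Dry the cup, raise the dust screen

### The job

Take the rinsed cup from the sloping cradle, turn it mouth down and lower it gently over the empty drying peg until it rests fully down on the peg, then let go. After that fold the board's hinged dust screen up from its outward lean until it stands upright, and leave it there. Leave the cup that is already drying and the other things on the bench where they are.

Things in the scene. Friction and masses are not known exactly. Their poses are not given: they have to be found in the camera images.
- cup: The cup to be dried: a straight dark stoneware tumbler, 56 mm outside diameter, 90 mm tall, wall 4 mm, floor 6 mm thick, about 0.17 kg. Origin: centre of the outside of its closed bottom; its z axis points along the cup towards the mouth. It starts lying in the cradle, mouth outwards and 20 degrees nose down, its axis 63 to 95 mm above the bench.
- cup_in (a point): Centre of the cup's inner floor, on the cup's axis 6 mm from the origin; same axes as the cup.
- cup_rim (a point): Centre of the cup's mouth, on the cup's axis 90 mm from the origin.
- cradle: Fixed wooden cradle, foot 130 by 85 mm and 14 mm thick, two narrow sloping rails (46 mm overall width, narrower than the cup) under the cup and a low lip, 34 mm wide, that stops the lower side of its rim. Origin: centre of the foot's underside; x points, level, to where the cup's mouth faces. The sides of the cup are free for the fingers.
- board: Fixed plywood drying board, 320 (x) by 220 (y) by 18 mm, that carries the two pegs and the screen. Origin: centre of its underside; z up; the screen is hinged along its -y edge, 100 mm from the centre.
- peg: The empty drying peg: fixed upright turned wooden peg of 33 mm diameter with a flat top (edge chamfered 3 mm over the last 6 mm), 100 mm tall, its foot disc 52 mm wide and 8 mm thick. Origin: centre of its underside, on the board (18 mm above the bench). The cup's inner floor rests on its top, so that the rim ends 16 mm above the peg's underside.
- peg_top (a point): Centre of the flat top of the empty peg, 118 mm above the bench; z up.
- peg_used: The second peg, alike, with a cup already drying on it; 160 mm from the empty one. Which of the two is nearer to the robot varies.
- dry_cup: The cup already drying, mouth down, on the second peg; same kind as the cup, loose. Origin: centre of its closed bottom, which is on top. Leave it alone.
- screen (a joint): Hinge of the dust screen, a plain wooden panel 290 mm long, 130 mm high and 10 mm thick (mass 0.22 kg), in rad: 0 = upright, positive = leaning outwards, away from the pegs. It stays where it is left (stiff hinge, about 0.3 N m); it can lean from -0.7 to 1.1.
- screen_hinge (a point): Middle of the screen's hinge line, 24 mm above the bench, in the panel's mid-plane; x lies along the hinge, z points up the panel, -y is the normal of its outer face (5 mm from the mid-plane).
- screen_edge (a point): Middle of the screen's free edge, 132 mm from the hinge line in the mid-plane.
- bowl: Bystander: steel bowl, 130 mm wide, 50 mm high. Origin: centre of its underside.
- jar: Bystander: white jar, 60 mm wide, 90 mm high. Origin: centre of its underside.
- brush: Bystander: wooden-handled brush lying on the bench. Origin: below its middle.
Mind the look-alikes: they are no part of the job. What is shaped like the cup but green or pink is not meant.

How it is judged:
By the outcome, as a careful person would: the job done as asked, in the order asked, and still so for the second after the job is handed in, with the robot touching nothing.
It also fails if it takes over 56 s, if anything falls off the work surface, if the arm or the gripper's body presses on something with over 40 N, if the wrist force passes 120 N, or if a joint passes its speed limit or range.

### The arm

A 6-joint arm with a two-finger parallel gripper is mounted at the origin on the work surface. World frame = base frame: x ahead of the robot, y to its left, z up, the work surface at z = 0. Lengths are in m, angles in rad, forces in N, time in s.
With the tool pointing down it reaches from about 0.225 to 0.875 m from the base axis. Payload 3.4 kg.
Tool frame: the origin (TCP) lies on the centre line of the jaws, within the pads' length; the fingertips stand 19 mm ahead of it and the grasp point (between the pads) is the TCP (nose_length is the x of the fingertips in the tool frame, in m); x points along the fingers, y is the direction in which the jaws open and shut, and the axes are right-handed (so a half turn about x gives the same grasp; the last joint's range is limited). The gripper opens to 85 mm and grips with 20 to 120 N. Pads are 22 mm wide; open, the fingers measure 114 mm over their backs; the gripper's body (76 mm by 85 mm) begins 54 mm behind the grasp point. The pads swing forward as they close: fully open they stand 13 mm farther back than shut.
Start: joints at [-1.405, 0.276, 1.505, -0, 1.361, -0.121], TCP at [0.163, -0.552, 0.224] pointing down, gripper open.
Joint ranges: [-2.89, 2.89], [-0.75, 2.08], [0.22, 2.7], [-1.18, 4.32], [0.11, 2.71], [-2.7, 2.7]. Speed limits (rad/s): [2.57, 2.57, 3.14, 3.14, 3.14, 3.14].

### API

Orientations are given as a rotation vector (axis times angle).
In Python, from rig import get_obs, capture, get_calibration, sign_off, spot_in, cut_out, mark_of, nose_length gives the robot as it stands.
- The arm moves only by the shell command python3 -m creep 'ROWS'. ROWS is JSON, a list of rows, each a list of 5 numbers: the closure, from -1 (fully open) to 1 (shut), then the shift along the tool's x, y, z in m, then the turn about the tool's x in degrees. A call has 1 to 8 rows; each row shifts and turns the commanded pose from where the row before left it, along the tool's axes as they then stand; what a row does not reach is not made up. A row lasts 1/12 s, in which the tool goes at most 41.7 mm and 7.16 degrees, less where a joint would pass 70% of its speed; a pose out of reach is approached as far as the arm can. A call is refused whole if a number of a shift passes 0.0417 or a number of a turn 7.16, either way. A call with a gripper value outside its range is refused whole. The fingers move at their own pace and stop on an object; the grip force is fixed at half the most. Time passes only in rows, so rows that do not move let the fingers close. It gives the time, the measured TCP pose, the force and the opening at its end, in the units of the state.
- get_obs(): the state, without advancing time (a new reading comes with each control period).
- capture(name): name is "scene" or "top" or "wrist"; returns the picture (400x640x3 uint8, red, green, blue); there is no depth.
- get_calibration(name): a dict with "mtx" (3x3 intrinsics, pixels), "dist" ([k1, k2, p1, p2, k3] as OpenCV has them; the pictures are not rectified), "rvec" (rotation vector, rad) and "tvec" (3), from world to camera coordinates, as OpenCV has them. Camera axes: x right, y down, z forward; pixel columns grow to the right and rows downward; lengths in m; the calibration is good to about 2 mm. A picture is of the moment at which its call begins: read the wrist's pose just before it. get_calibration takes no time and is no camera call; for the wrist camera it gives the pose at the moment of the call.
- sign_off(): hands the job in, once; it reports no verdict.
Trained networks look in the newest picture that a camera, given by its name, has taken for a name from the list of things; names that differ only in an ending like _2 or _b are one class to them, and where a whole thing is asked for, a point or a joint stands for the part that bears it (a point fixed in the world has none). Each returns a list of dicts, best first, with "conf" (0 to 1); they miss things now and then, are a little off and sometimes report something else, mostly with a low value. They report only what shows in the picture. A call takes as long as a camera call. They do not tell look-alikes from the thing itself.
- spot_in(name, camera): "rect" ([left, top, right, bottom] as shares, 0 to 1, of the picture: columns of its width, rows of its height, round what is visible of it).
- cut_out(name, camera): "region" (400x640 bool, what is visible of it) and "rect" ([left, top, right, bottom] as shares, 0 to 1, of the picture: columns of its width, rows of its height, round what is visible of it).
- mark_of(name, camera): "xy" ([column, row] as shares, 0 to 1, of the picture: columns of its width, rows of its height: a listed point, or the origin of a listed thing).
The state is a dict: "time": time; "qpos": joint angles; "qd": joint speeds; "tau": joint torques, N m; "tcp_pos": TCP position; "orientation": TCP orientation; "wrist_force": force on the tool from outside, world axes, zero at the start; "wrist_torque": the same for the moment, N m; "gripper_width": finger opening in m.
Only numpy, scipy, OpenCV 4.12 (cv2) and the standard library are available. Lean on these libraries where they do the work, as an engineer would, in place of code of your own. Each camera call takes 0.05 s, during which the arm holds its last target. There are 200 camera calls.

## Working session

There is one attempt and no reset: what is moved stays moved. The work goes in short steps, Python scripts to look and compute and a shell command to move; the robot and the scene stay as the last step left them, time stands still between calls to the robot, and variables do not carry over. Pictures are saved under pics/ and viewed, about 8 in all and at most 12, crops included, and the job is handed in when it is done.

```bash
ls; mkdir -p pics
python3 - <<'E'
from rig import *
import cv2
o=get_obs();print(o)
for n in("scene","top"):
    im=capture(n);cv2.imwrite(f"pics/{n}0.png",im[:,:,::-1])
    c=get_calibration(n);print(n,c)
    for k in("cup","cradle","board","peg","peg_top","dry_cup","screen_hinge","screen_edge","cup_rim","cup_in"):
        print(k,[(r["xy"][0]*640,r["xy"][1]*400,r["conf"]) for r in mark_of(k,n)])
print(get_calibration("wrist"))
E
```

```text
pics
{'time': 0.0, 'qpos': array([-1.40498646e+00,  2.76588709e-01,  1.50612314e+00,  1.38744384e-05,
        1.36071700e+00, -1.21010770e-01]), 'qd': array([ 0.00048445,  0.00124612, -0.00074972, -0.00142176, -0.00011522,
        0.00107312]), 'tau': array([ 5.91544904e-04, -4.16777623e+01, -2.45806468e+01, -7.30194733e-05,
        1.11208393e-02, -1.57485903e-05]), 'tcp_pos': array([ 0.16257335, -0.55097229,  0.2230473 ]), 'orientation': array([ 2.06828117,  0.3005827 , -2.06833877]), 'wrist_force': array([ 0.48560516, -0.1423241 ,  0.7930494 ]), 'wrist_torque': array([ 0.01073139,  0.01938049, -0.00792417]), 'gripper_width': 0.08528391279790032}
scene {'mtx': array([[504.34439408,   0.        , 320.2384692 ],
       [  0.        , 504.34439408, 195.93951318],
       [  0.        ,   0.        ,   1.        ]]), 'dist': array([-0.04198479,  0.        ,  0.        ,  0.        ,  0.        ]), 'rvec': array([ 2.04001603,  0.65277099, -0.37023924]), 'tvec': array([-0.52636708, -0.00231328,  1.50156682])}
cup [(279.104, 218.8, 0.91), (316.416, 237.52, 0.89), (261.12, 194.32, 0.8), (31
[... 1612 characters left out ...]
ge [(495.80800000000005, 197.6, 0.55)]
cup_rim [(365.376, 196.0, 0.93), (283.96799999999996, 250.59999999999997, 0.87), (276.992, 208.88, 0.8), (347.52000000000004, 251.68, 0.8), (290.688, 207.28, 0.18)]
cup_in [(333.18399999999997, 189.32, 0.93), (306.88, 198.92000000000002, 0.71), (329.91999999999996, 238.48, 0.65), (304.512, 272.8, 0.62)]
{'mtx': array([[303.99651363,   0.        , 317.52121189],
       [  0.        , 303.99651363, 201.90673056],
       [  0.        ,   0.        ,   1.        ]]), 'dist': array([-0.04076763,  0.        ,  0.        ,  0.        ,  0.        ]), 'rvec': array([-2.33725031,  1.74809488,  0.23565358]), 'tvec': array([-0.5738049 , -0.03427478,  0.37802548])}
```

```bash
python3 -c "
import cv2,numpy as np
a=cv2.imread('pics/scene0.png')[130:350,120:460];b=cv2.imread('pics/top0.png')[120:320,230:530]
cv2.imwrite('pics/s1.png',cv2.resize(a,None,fx=2.3,fy=2.3,interpolation=2));cv2.imwrite('pics/t1.png',cv2.resize(b,None,fx=2.6,fy=2.6,interpolation=2))"
```

```text
(no output)
```

View pics/s1.png

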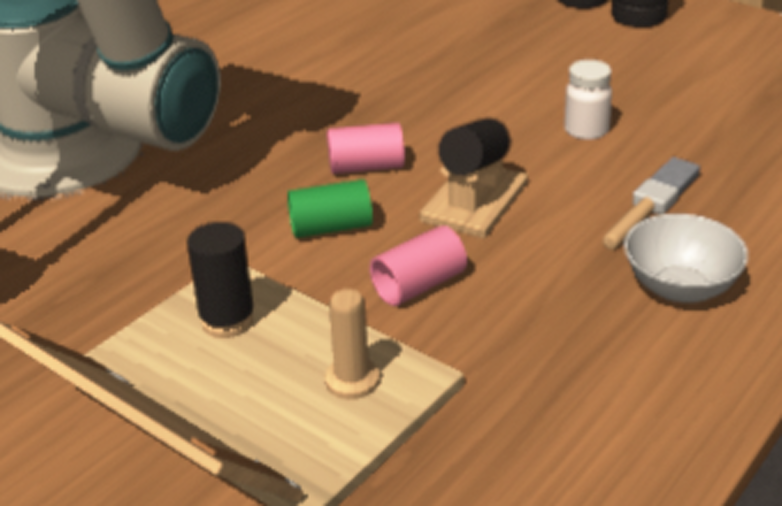

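View pics/t1.png

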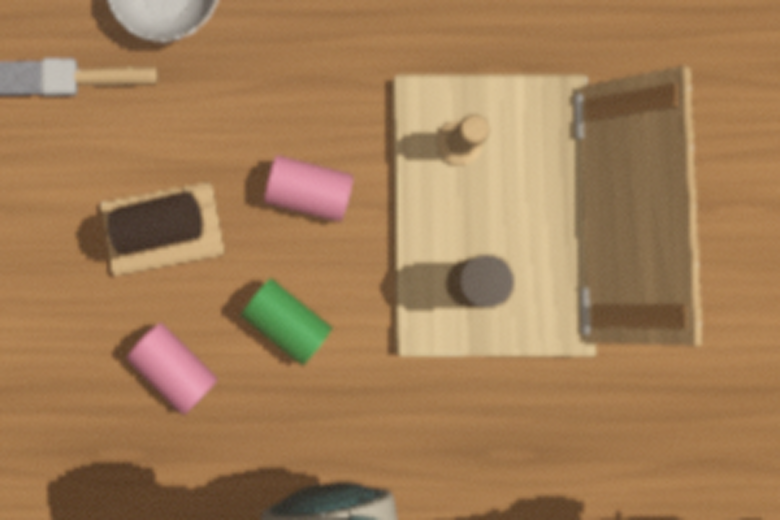

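The scene crop shows the dark cup in its cradle with its near end at about full-picture (320,195). The empty peg's top is at about (271,259), with the dried cup at about (215,245). In the top picture the cup spans about (272..308, 205), the peg is at (410,168) and the screen leans to the right (-y). Next I'll measure by triangulation.

```bash
cat > h.py <<'E'
import numpy as np,cv2
from rig import *
def ray(n,uv,c=None):
    c=c or get_calibration(n); R=cv2.Rodrigues(c["rvec"])[0]
    p=cv2.undistortPoints(np.array([[uv]],float),c["mtx"],c["dist"])[0,0]
    return -R.T@c["tvec"], R.T@np.array([p[0],p[1],1])
def atz(n,uv,z,c=None):
    o,d=ray(n,uv,c); return o+d*(z-o[2])/d[2]
def tri(*obs):
    A=np.zeros((3,3));b=np.zeros(3);L=[]
    for n,uv,*c in obs:
        o,d=ray(n,uv,*c); d=d/np.linalg.norm(d); M=np.eye(3)-np.outer(d,d);A+=M;b+=M@o;L.append((M,o))
    x=np.linalg.solve(A,b); return x,[np.linalg.norm(M@(x-o)) for M,o in L]
def proj(n,X,c=None):
    c=c or get_calibration(n); return cv2.projectPoints(np.array(X,float).reshape(-1,3),c["rvec"],c["tvec"],c["mtx"],c["dist"])[0][:,0]
E
python3 - <<'E'
from h import *
np.set_printoptions(precision=4,suppress=True)
S=dict(peg_top=((268.4,259.5),(410.2,165.3)),peg=((274.4,295.2),(405.4,172.2)),hinge=((199.4,314.8),(451.8,198.3)),edge=((161.5,295.7),(495.8,197.6)),dry=((214.3,235),(414.4,227.5)),
A=((319.4,194.3),(304.6,202.1)),B=((329.2,192.2),(277,208.9)),cin=((320.3,197.8),(306.9,198.9)))
for k,(s,t) in S.items(): print(k,*tri(("scene",s),("top",t)))
for z in(.118,):print(atz("scene",(268.4,259.5),z),atz("top",(410.2,165.3),z))
print("board",atz("top",(419.5,201.1),.0))
o=get_obs();R=cv2.Rodrigues(o["orientation"])[0];print(R)
c=get_calibration("wrist");Rc=cv2.Rodrigues(c["rvec"])[0];print("cam pos",-Rc.T@c["tvec"],"axes",Rc, "in tool",R.T@(-Rc.T@c["tvec"]-o["tcp_pos"]))
for n in("scene","top"):
    capture(n)
    for k in("cup",):
        for r in cut_out(k,n):
            ys,xs=np.nonzero(r["region"]); print(n,r["conf"],r["region"].sum(),xs.min(),xs.max(),ys.min(),ys.max(),xs.mean(),ys.mean())
# corner test: foot of the cradle in top picture (crop coords)
for p in((100,202),(210,185),(223,252),(113,274)): print("foot",atz("top",(230+p[0]/2.6,120+p[1]/2.6),.014))
for p in((108,230),(200,215)): print("cup ends@.08",atz("top",(230+p[0]/2.6,120+p[1]/2.6),.08))
E
```

```text
peg_top [ 0.6102 -0.1232  0.1196] [np.float64(0.005834006707443026), np.float64(0.005834006707443045)]
peg [ 0.612  -0.1232  0.0204] [np.float64(0.00022242001774119748), np.float64(0.00022242001774109183)]
hinge [ 0.5294 -0.2596  0.0238] [np.float64(0.004646912416615573), np.float64(0.004646912416615579)]
edge [ 0.5238 -0.3392  0.1333] [np.float64(0.001743539912316978), np.float64(0.0017435399123170254)]
dry [ 0.4452 -0.1265  0.1146] [np.float64(6.52594428341163e-05), np.float64(6.525944283419471e-05)]
A [0.5191 0.1723 0.0993] [np.float64(0.0020903087410085045), np.float64(0.0020903087410084997)]
B [0.5004 0.2516 0.061 ] [np.float64(0.0020374226984856236), np.float64(0.002037422698485573)]
cin [0.5277 0.1657 0.0952] [np.float64(0.0012593844287100192), np.float64(0.001259384428709869)]
[ 0.6046 -0.1257  0.118 ] [ 0.6147 -0.1195  0.118 ]
board [ 0.5272 -0.1666  0.    ]
[[ 0.      0.2829 -0.9591]
 [-0.0001 -0.9591 -0.2829]
 [-1.      0.0001 -0.    ]]
cam pos [ 0.2262 -0.5318  0.3733] axes [[ 0.2825 -0.9593 -0.0006]
 [-0.9252 -0.2726  0.2641]
 [-0.2535 -0.0741 -0.9645]] in tool [-0.1494 -0.001  -0.0665]
scene 0.75 792 244 282 207 233 262.77272727272725 219.71338383838383
scene 0.72 653 262 295 183 205 278.25574272588057 193.57427258805512
scene 0.65 584 311 341 181 205 325.9246575342466 192.7345890410959
scene 0.58 950 281 322 228 262 301.33473684210526 244.3557894736842
top 0.95 588 332 365 180 205 348.1462585034014 192.56802721088437
top 0.93 553 279 311 247 277 295.0361663652803 262.16998191681733
top 0.85 666 271 307 194 218 289.33183183183183 205.92942942942943
top 0.72 597 323 356 228 259 339.42378559463987 243.179229480737
foot [0.5394 0.2853 0.014 ]
foot [0.5581 0.1585 0.014 ]
foot [0.481  0.1437 0.014 ]
foot [0.4566 0.2695 0.014 ]
cup ends@.08 [0.5019 0.2657 0.08  ]
cup ends@.08 [0.5176 0.1658 0.08  ]
```

```bash
python3 -m creep '[[-1,0,0,0,-7],[-1,0,0,0,-7],[-1,0,0,0,-7],[-1,0,0,0,-7],[-1,0,0,0,-7],[-1,0,0,0,-7]]'
python3 -m creep '[[-1,0,0,0,-7],[-1,0,0,0,-7],[-1,0,0,0,-7],[-1,0,0,0,-7],[-1,0,0,0,-7],[-1,0,0,0,-6.3]]'
python3 -m creep '[[-1,0,0.0236,-0.0338,0],[-1,0,0.0236,-0.0338,0],[-1,0,0.0236,-0.0338,0],[-1,0,0.0236,-0.0338,0],[-1,0,0.0236,-0.0338,0],[-1,0,0.0236,-0.0338,0],[-1,0,0.0236,-0.0338,0]]'
python3 -m creep '[[-1,0,0.0236,-0.0338,0],[-1,0,0.0236,-0.0338,0],[-1,0,0.0236,-0.0338,0],[-1,0,0.0236,-0.0338,0],[-1,0,0.0236,-0.0338,0],[-1,0,0.0236,-0.0338,0],[-1,0,0.0236,-0.0338,0]]'
python3 -m creep '[[-1,0,0.0236,-0.0338,0],[-1,0,0.0236,-0.0338,0],[-1,0,0.0236,-0.0338,0],[-1,0,0.0236,-0.0338,0],[-1,0,0.0236,-0.0338,0],[-1,0,0.0236,-0.0338,0],[-1,0,0,0,0],[-1,0,0,0,0]]'
```

```text
time: 1.8
tcp_pos: [0.1627, -0.5516, 0.2239]
orientation: [1.598, 0.9, -1.598]
wrist_force: [0.2, -0.3, 0.7]
gripper_width: 0.0858
time: 2.3
tcp_pos: [0.1626, -0.5515, 0.2239]
orientation: [1.079, 1.287, -1.079]
wrist_force: [-0.8, 0.1, -0.6]
gripper_width: 0.0858
time: 2.88
tcp_pos: [0.2859, -0.2886, 0.2241]
orientation: [1.084, 1.283, -1.084]
wrist_force: [1.7, 0.2, -0.6]
gripper_width: 0.0856
time: 3.47
tcp_pos: [0.4087, -0.0273, 0.2243]
orientation: [1.083, 1.283, -1.083]
wrist_force: [0.5, -1.0, 0.8]
gripper_width: 0.0854
time: 4.13
tcp_pos: [0.5139, 0.1962, 0.2232]
orientation: [1.08, 1.287, -1.081]
wrist_force: [0.7, -1.2, -0.1]
gripper_width: 0.0855
```

Run:
```python
from h import *
np.set_printoptions(precision=4,suppress=True)
c=get_calibration("wrist");im=capture("wrist")
o=get_obs();R=cv2.Rodrigues(o["orientation"])[0];print(R[:,1],R[:,2])
for k in("cup","cup_rim","cup_in","cradle"):
    r=mark_of(k,"wrist");print(k,[(q["xy"][0]*640,q["xy"][1]*400,q["conf"]) for q in r])
# hypothesised model
a=np.array([-.168*np.cos(np.radians(20)),.986*np.cos(np.radians(20)),-np.sin(np.radians(20))]);b=np.array([.5185,.17,.0945])
u=np.cross(a,[0,0,1]);u/=np.linalg.norm(u);v=np.cross(a,u)
v_=im[:,:,::-1].copy()
for s,col in((0,(0,255,0)),(.09,(0,0,255)),(.025,(255,0,0))):
    P=[b+s*a+.028*(np.cos(t)*u+np.sin(t)*v) for t in np.linspace(0,6.283,40)]
    cv2.polylines(v_,[np.int32(proj("wrist",P,c)*8)],True,col,1,cv2.LINE_AA,3)
cv2.imwrite("pics/w1.png",v_)
```

```text
[ 0.9853  0.1708 -0.0016] [ 0.1708 -0.9853  0.0009]
cup [(237.88799999999998, 235.88, 0.86), (152.32, 173.52, 0.79), (344.19199999999995, 269.0, 0.74), (317.18399999999997, 216.0, 0.58)]
cup_rim [(207.87199999999999, 124.27999999999999, 0.62), (316.608, 124.52000000000001, 0.57), (311.104, 322.40000000000003, 0.57), (191.168, 278.68, 0.56)]
cup_in [(343.61600000000004, 267.2, 0.95), (315.392, 206.88, 0.89), (153.28, 170.0, 0.81), (239.10399999999998, 238.79999999999998, 0.63)]
cradle []
```

View pics/w1.png

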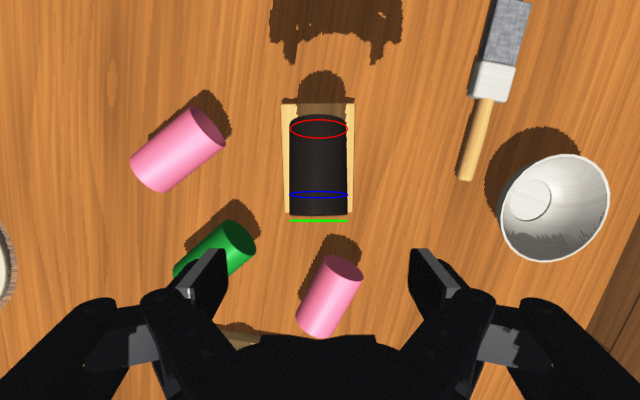

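The wrist picture shows the dark cup in the cradle from row 114 (mouth side) to row 216 (bottom). It is centred laterally at column 318, and my model overlay is about 5 mm too far towards -y, so I correct the bottom to y≈0.175. Descend and grip.

```bash
python3 -m creep '[[-1,0.028,0,-0.001,0],[-1,0.028,0,-0.001,0],[-1,0.028,0,0,0],[-1,0.028,0,0,0],[-1,0.025,0,0,0],[-1,0,0,0,0]]'
python3 -m creep '[[1,0,0,0,0],[1,0,0,0,0],[1,0,0,0,0],[1,0,0,0,0],[1,0,0,0,0],[1,0,0,0,0],[1,0,0,0,0],[1,0,0,0,0]]'
python3 - <<'E'
from h import *
cv2.imwrite("pics/w2.png",capture("wrist")[:,:,::-1])
E
```

```text
time: 4.88
tcp_pos: [0.5092, 0.1942, 0.0827]
orientation: [1.079, 1.29, -1.092]
wrist_force: [-0.7, 0.0, 0.3]
gripper_width: 0.0854
time: 5.55
tcp_pos: [0.5146, 0.1963, 0.0897]
orientation: [1.085, 1.282, -1.08]
wrist_force: [-1.3, -1.1, 6.0]
gripper_width: 0.0464
```

View pics/w2.png

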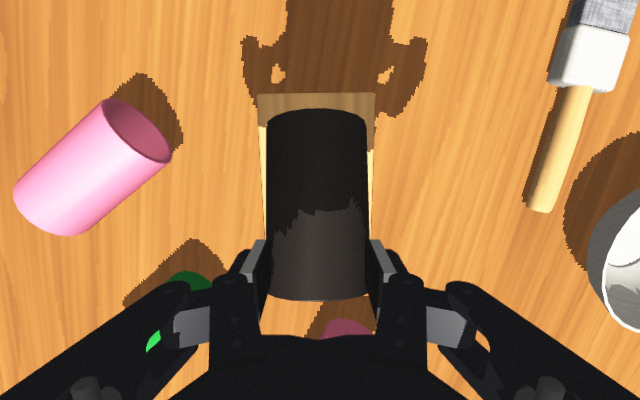

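The wrist picture shows the pads alongside the cup's closed end (columns 270–370, rows 240–300). The reported width of 46 mm is less than the cup's 56 mm, so I check whether the reading has settled.

```bash
python3 -m creep '[[1,0,0,0,0],[1,0,0,0,0],[1,0,0,0,0],[1,0,0,0,0]]'
python3 - <<'E'
from h import *
o=get_obs();print(o["tcp_pos"],o["gripper_width"],o["wrist_force"],cv2.Rodrigues(o["orientation"])[0][:,0])
a=capture("scene")[:,:,::-1];a=a[130:260,250:410];b=capture("top")[:,:,::-1][150:250,230:360]
cv2.imwrite("pics/s3.png",np.hstack([cv2.resize(a,(492,400),interpolation=2),cv2.resize(b,(300,400))[:, :300]]))
E
```

```text
time: 5.93
tcp_pos: [0.5146, 0.1963, 0.0897]
orientation: [1.085, 1.282, -1.08]
wrist_force: [-0.7, -1.2, 5.3]
gripper_width: 0.0466
[0.51458628 0.19631309 0.08967895] 0.04659201777210323 [-0.69654767 -1.1573818   5.30009468] [ 4.21160081e-03 -3.76979697e-05 -9.99991130e-01]
```

View pics/s3.png

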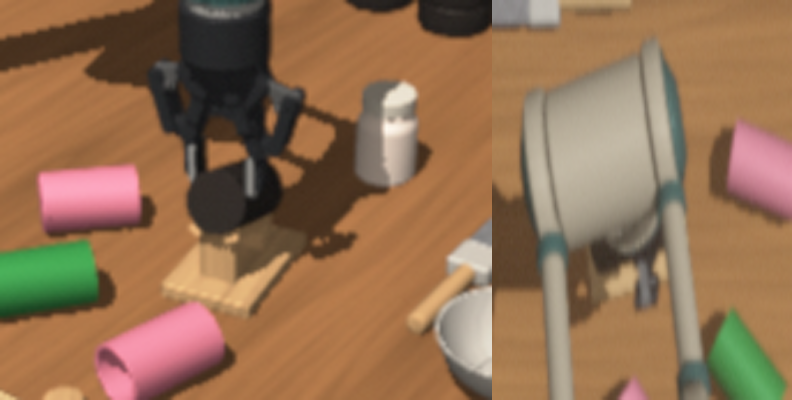

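The scene crop shows the fingertips ending at about the cup's axis, so the pads hold only its upper half. I open, go 14 mm lower and regrip.

```bash
python3 -m creep '[[-1,0,0,0,0],[-1,0,0,0,0],[-1,0,0,0,0],[-1,0,0,0,0],[-1,0,0,0,0]]'
python3 -m creep '[[-1,0.007,0,0,0],[-1,0.007,0,0,0],[-1,0,0,0,0],[-1,0,0,0,0]]'
python3 -m creep '[[1,0,0,0,0],[1,0,0,0,0],[1,0,0,0,0],[1,0,0,0,0],[1,0,0,0,0],[1,0,0,0,0],[1,0,0,0,0],[1,0,0,0,0]]'
python3 - <<'E'
from h import *
a=capture("scene")[:,:,::-1];a=a[130:260,250:410]
cv2.imwrite("pics/s4.png",cv2.resize(a,(492,400),interpolation=2))
E
```

```text
time: 6.45
tcp_pos: [0.5133, 0.1966, 0.087]
orientation: [1.083, 1.285, -1.083]
wrist_force: [-0.3, 0.6, -0.3]
gripper_width: 0.0859
time: 6.78
tcp_pos: [0.5125, 0.1963, 0.0718]
orientation: [1.082, 1.286, -1.085]
wrist_force: [-1.1, -0.5, -0.0]
gripper_width: 0.0858
time: 7.45
tcp_pos: [0.5144, 0.1967, 0.0739]
orientation: [1.085, 1.283, -1.081]
wrist_force: [0.2, -0.9, 6.0]
gripper_width: 0.0544
```

View pics/s4.png

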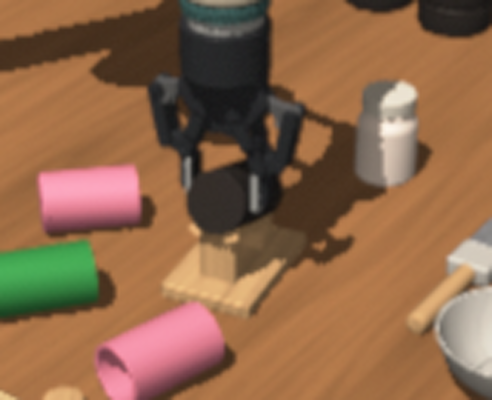

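Run:
```python
from h import *
np.set_printoptions(precision=1,suppress=True)
print(nose_length() if callable(nose_length) else nose_length)
y=np.array([.985,.171,0]);t=np.array([.5144,.1967,0]);a=np.array([-.168,.986,0])
for z in(.05,.06,.07,.08):
    P=np.array([t+.033*y+[0,0,z],t-.033*y+[0,0,z]]);q=proj("scene",P);print(z,(q-[250,130])*[492/160,400/130])
b=np.array([.5176,.175,.0945]);print("bottom",(proj("scene",[b,b+[0,0,.028],b-[0,0,.028],b+.028*y])-[250,130])*[492/160,400/130])
```

```text
0.019
0.05 [[257.5 241.8]
 [189.4 224.3]]
0.06 [[257.6 232.1]
 [189.3 214.7]]
0.07 [[257.8 222.3]
 [189.1 205. ]]
0.08 [[257.9 212.4]
 [189.  195.2]]
bottom [[211.4 201.2]
 [211.2 172.7]
 [211.5 229.1]
 [241.3 208.6]]
```

Run:
```python
from h import *
o=get_obs();R=cv2.Rodrigues(o["orientation"])[0];c=get_calibration("wrist");v=capture("wrist")[:,:,::-1].copy()
for x,col in((.019,(0,0,255)),(.006,(0,255,255)),(-.007,(255,255,0)),(-.02,(0,255,0))):
    for s in(1,-1):
        P=[o["tcp_pos"]+R@[x,s*.028,z] for z in(-.011,.011)];q=proj("wrist",P,c);cv2.line(v,*[tuple(map(int,p)) for p in q],col,1)
cv2.imwrite("pics/w5.png",cv2.resize(v[150:380,170:470],(780,598),interpolation=2))
```

```text
(no output)
```

View pics/w5.png

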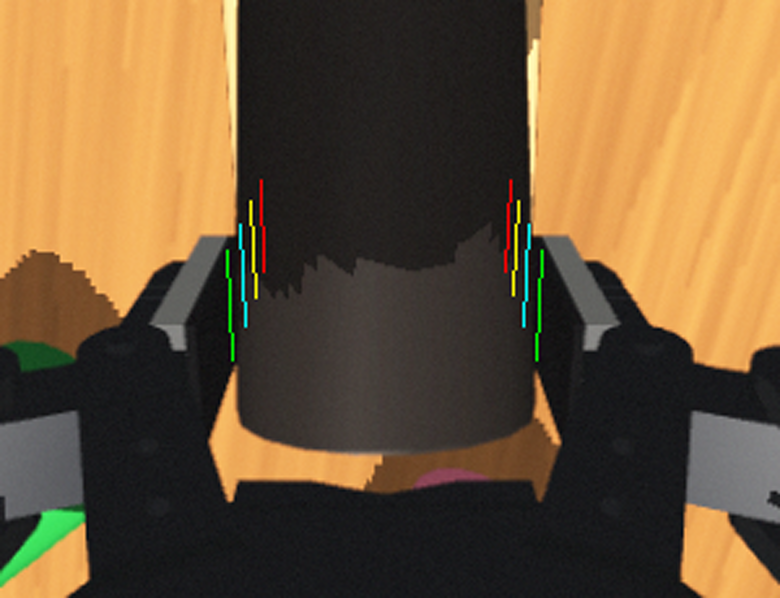

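The overlay shows the real fingertips near tool x≈-0.018, about row 237 of the crop. That is far behind the stated nose of +0.019, and it agrees with the 54 mm chord and the upward force. I go lower in steps, watching the force.

```bash
python3 -m creep '[[-1,0,0,0,0],[-1,0,0,0,0],[-1,0,0,0,0],[-1,0,0,0,0]]'
python3 -m creep '[[-1,0.004,0,0,0],[-1,0.004,0,0,0],[-1,0,0,0,0]]'
python3 -m creep '[[-1,0.004,0,0,0],[-1,0.003,0,0,0],[-1,0,0,0,0]]'
python3 -m creep '[[1,0,0,0,0],[1,0,0,0,0],[1,0,0,0,0],[1,0,0,0,0],[1,0,0,0,0],[1,0,0,0,0],[1,0,0,0,0],[1,0,0,0,0]]'
```

```text
time: 7.88
tcp_pos: [0.5128, 0.1964, 0.0725]
orientation: [1.082, 1.285, -1.084]
wrist_force: [0.3, 0.6, 0.1]
gripper_width: 0.085
time: 8.13
tcp_pos: [0.5124, 0.1962, 0.0637]
orientation: [1.082, 1.286, -1.085]
wrist_force: [-0.4, 0.2, 0.5]
gripper_width: 0.0855
time: 8.38
tcp_pos: [0.5127, 0.1963, 0.0571]
orientation: [1.082, 1.286, -1.084]
wrist_force: [-0.9, 0.4, -0.8]
gripper_width: 0.0854
time: 9.05
tcp_pos: [0.5146, 0.1967, 0.0587]
orientation: [1.085, 1.283, -1.081]
wrist_force: [0.5, 0.8, 5.2]
gripper_width: 0.0554
```

Grip is now on the axis (55.4 mm). I pivot the cup nose-down about its rim against the cradle lip, moving the grasp along the arc, in stages.

```bash
python3 -m creep '[[1,-0.004,0,-0.005,0],[1,-0.004,0,-0.005,0],[1,-0.0034,0,-0.0054,0],[1,-0.0034,0,-0.0054,0],[1,0,0,0,0],[1,0,0,0,0]]'
python3 - <<'E'
from h import *
a=capture("scene")[:,:,::-1];a=a[130:260,250:410];w=capture("wrist")[:,:,::-1][60:360,170:470]
cv2.imwrite("pics/s6.png",np.hstack([cv2.resize(a,(400,325),interpolation=2),cv2.resize(w,(325,325))]))
E
```

```text
time: 9.55
tcp_pos: [0.5105, 0.2124, 0.0726]
orientation: [1.074, 1.279, -1.085]
wrist_force: [4.0, -12.3, 2.4]
gripper_width: 0.0552
```

View pics/s6.png

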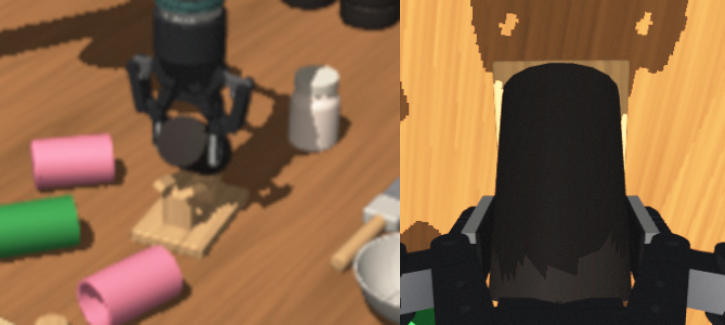

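The scene crop shows the cup now pitched steeply, its closed end up and the rim still behind the lip, so the pivot works. Continuing.

```bash
python3 -m creep '[[1,-0.0024,0,-0.0058,0],[1,-0.0024,0,-0.0058,0],[1,-0.0014,0,-0.0062,0],[1,-0.0014,0,-0.0062,0],[1,0,0,0,0]]'
python3 -m creep '[[1,-0.0003,0,-0.0063,0],[1,-0.0003,0,-0.0063,0],[1,0.0008,0,-0.0063,0],[1,0.0008,0,-0.0063,0],[1,0,0,0,0]]'
python3 - <<'E'
from h import *
a=capture("scene")[:,:,::-1];a=a[130:260,250:410];w=capture("wrist")[:,:,::-1][60:360,170:470]
cv2.imwrite("pics/s7.png",np.hstack([cv2.resize(a,(400,325),interpolation=2),cv2.resize(w,(325,325))]))
E
```

```text
time: 10.07
tcp_pos: [0.5066, 0.2355, 0.0814]
orientation: [1.073, 1.277, -1.085]
wrist_force: [2.4, -13.7, 10.5]
gripper_width: 0.0552
time: 10.48
tcp_pos: [0.5022, 0.2622, 0.0804]
orientation: [1.076, 1.279, -1.084]
wrist_force: [1.9, -9.3, 9.5]
gripper_width: 0.0554
```

View pics/s7.png

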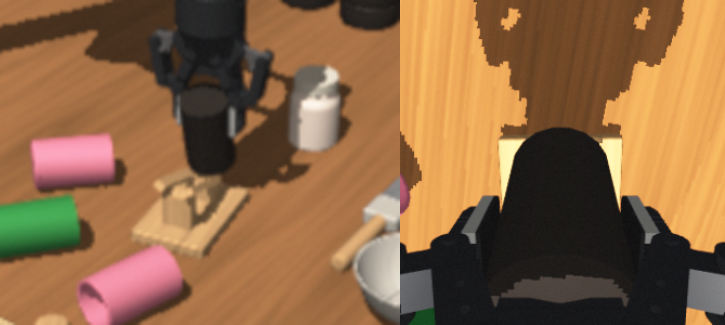

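The cup is now about 78° nose-down, its closed end up between the fingers. I finish the pivot, lift, and measure the tilt numerically.

```bash
python3 -m creep '[[1,0.0015,0,-0.006,0],[1,0.0015,0,-0.006,0],[1,0.001,0,-0.006,0],[1,0,0,0,0]]'
python3 -m creep '[[1,-0.015,0,0,0],[1,-0.025,0,0,0],[1,-0.03,0,0,0],[1,-0.03,0,0,0],[1,-0.03,0,0,0],[1,0,0,0,0],[1,0,0,0,0]]'
cat > m.py <<'E'
from h import *
from scipy.optimize import least_squares
np.set_printoptions(precision=4,suppress=True)
o=get_obs();R=cv2.Rodrigues(o["orientation"])[0];t=o["tcp_pos"];print(t,o["wrist_force"],o["gripper_width"])
im=capture("scene");guess=proj("scene",t+[0,0,-.01])[0];print("guess",guess)
# dark pixels below the pads: cup body mask from the network
best=None
for r in cut_out("cup","scene")+cut_out("dry_cup","scene"):
    ys,xs=np.nonzero(r["region"]);d=np.hypot(xs.mean()-guess[0],ys.mean()-guess[1])
    print(r["conf"],xs.size,xs.mean(),ys.mean(),d)
    if best is None or d<best[0]: best=(d,r["region"])
m=best[1];np.save("mask.npy",m);cv2.imwrite("pics/last.png",im[:,:,::-1])
for k in("cup","cup_rim"):
    for n in("scene",): print(k,[(q["xy"][0]*640,q["xy"][1]*400,q["conf"]) for q in mark_of(k,n)])
E
python3 m.py
```

```text
time: 10.92
tcp_pos: [0.4985, 0.2808, 0.0752]
orientation: [1.077, 1.282, -1.084]
wrist_force: [2.3, -6.8, 2.8]
gripper_width: 0.0546
time: 11.5
tcp_pos: [0.4982, 0.2834, 0.2062]
orientation: [1.084, 1.284, -1.082]
wrist_force: [0.4, -0.3, -3.3]
gripper_width: 0.0544
[0.4982 0.2834 0.2062] [ 0.4005 -0.2807 -3.3328] 0.05437651967492888
guess [336.3609 143.4813]
0.95 734 335.2125340599455 137.61307901907358 5.979527166772756
0.93 779 262.82541720154046 219.8729139922978 106.03373712475467
0.87 905 301.4 244.51049723756907 106.90728697765337
0.84 609 279.2610837438424 193.5632183908046 75.95125546851571
0.78 1083 215.45706371191136 248.06832871652816 159.86305427391645
0.24 9799 230.9741810388815 301.5356669047862 189.96724739930445
cup [(260.928, 192.92000000000002, 0.95), (337.92, 121.2, 0.9), (276.224, 218.00000000000003, 0.82), (316.224, 235.67999999999998, 0.63), (331.2, 154.48, 0.25)]
cup_rim [(295.808, 192.68, 0.74), (286.4, 252.0, 0.61), (334.72, 151.6, 0.6), (197.184, 315.72, 0.33)]
```

```bash
cat > fit.py <<'E'
from h import *
from scipy.optimize import minimize
np.set_printoptions(precision=4,suppress=True)
m=np.load("mask.npy").astype(np.uint8);o=get_obs();t=o["tcp_pos"];R=cv2.Rodrigues(o["orientation"])[0]
c=get_calibration("scene");f=-R[:,2];f[2]=0;f/=np.linalg.norm(f);y=np.cross([0,0,1],f)
K=np.linspace(0,2*np.pi,48)
def model(p):
    s,h,th=p; th=np.radians(th)
    a=f*np.cos(th)-np.array([0,0,1])*np.sin(th);n=f*np.sin(th)+np.array([0,0,1])*np.cos(th)
    g=t+f*s+np.array([0,0,h])          # axis point 23 mm from bottom
    P=np.array([g+a*d+.028*(np.cos(k)*y+np.sin(k)*n) for d in(-.023,.067) for k in K]);return P,g-.023*a,g+.067*a
def cost(p):
    q=cv2.convexHull(np.float32(proj("scene",model(p)[0],c)));S=4
    I=np.zeros((400,160*S//1 if 0 else 640),np.uint8);I=np.zeros((400*S,640*S),np.uint8);cv2.fillConvexPoly(I,np.int32(q*S+S/2),1)
    M=cv2.resize(m,None,fx=S,fy=S,interpolation=0);return 1-(I&M).sum()/(I|M).sum()
best=[]
for th in(75,80,85,90,95,100,105):
    r=minimize(lambda p:cost((p[0]/1e3,p[1]/1e3,th)),[0,20],method="Nelder-Mead",options=dict(xatol=.2,fatol=1e-4,initial_simplex=[[0,20],[6,20],[0,26]]))
    P,b,e=model((r.x[0]/1e3,r.x[1]/1e3,th));print(th,r.x,round(r.fun,4),b,e)
E
python3 fit.py
```

```text
75 [-11.5562  33.0646] 0.1138 [0.5    0.2655 0.2585] [0.4961 0.2884 0.1715]
80 [-8.87 32.96] 0.1017 [0.4992 0.2701 0.2588] [0.4966 0.2855 0.1701]
85 [-8.2329 32.3852] 0.0979 [0.4988 0.2726 0.2585] [0.4975 0.2804 0.1688]
90 [-4.3792 33.6127] 0.101 [0.4978 0.2784 0.2598] [0.4978 0.2784 0.1698]
95 [-1.6332 33.4127] 0.1028 [0.497  0.2831 0.2595] [0.4983 0.2754 0.1698]
100 [ 0.0137 33.8181] 0.1038 [0.4964 0.2867 0.2596] [0.499  0.2713 0.171 ]
105 [ 1.1122 34.2967] 0.113 [0.4959 0.2897 0.2597] [0.4998 0.2667 0.1728]
```

Run:
```python
from h import *
from scipy.optimize import minimize
np.set_printoptions(precision=4,suppress=True)
print(tri(("scene",(271.7,258.5)),("top",(411.9,170.2))),atz("scene",(271.7,258.5),.118),atz("top",(411.9,170.2),.118))
K=np.linspace(0,6.283,40)
M={}
for n in("scene","top"):
    capture(n)
    for k in("peg","dry_cup"):
        r=cut_out(k,n)
        if r: M[k,n]=r[0]["region"].astype(np.uint8);ys,xs=np.nonzero(r[0]["region"]);print(k,n,r[0]["conf"],xs.min(),xs.max(),ys.min(),ys.max())
def sil(n,k,x,y,c):
    I=np.zeros((1600,2560),np.uint8)
    parts=[[(.0165,.026),(.0165,.112),(.0135,.118)],[(.026,.018),(.026,.026)]] if k=="peg" else [[(.028,.034),(.028,.124)]]
    for p in parts:
        P=[(x+r*np.cos(t),y+r*np.sin(t),z) for r,z in p for t in K]
        cv2.fillConvexPoly(I,np.int32(cv2.convexHull(np.float32(proj(n,P,c)))*4+2),1)
    return I
for k,g in(("peg",(.612,-.123)),("dry_cup",(.45,-.126))):
    for ns in(("scene",),("top",),("scene","top")):
        ns=[n for n in ns if (k,n) in M]
        if not ns: continue
        C={n:get_calibration(n) for n in ns}
        def cost(p):
            s=0
            for n in ns:
                I=sil(n,k,p[0]/1e3,p[1]/1e3,C[n]);B=cv2.resize(M[k,n],None,fx=4,fy=4,interpolation=0);s+=1-(I&B).sum()/(I|B).sum()
            return s/len(ns)
        g0=np.array(g)*1e3;r=minimize(cost,g0,method="Nelder-Mead",options=dict(initial_simplex=[g0,g0+[8,0],g0+[0,8]],xatol=.2,fatol=1e-4));print(k,ns,r.x,r.fun)
```

```text
(array([ 0.6043, -0.1211,  0.1171]), [np.float64(0.004084804845055601), np.float64(0.004084804845055761)]) [ 0.608  -0.1192  0.118 ] [ 0.6011 -0.1237  0.118 ]
peg scene 0.7 261 284 255 303
dry_cup scene 0.82 200 229 226 271
peg top 0.61 398 417 164 184
dry_cup top 0.64 401 427 217 238
peg ['scene'] [ 606.5561 -122.0608] 0.04079349690506373
peg ['top'] [ 602.9129 -124.9431] 0.06311832212109225
peg ['scene', 'top'] [ 605.0403 -122.6722] 0.12263565845708702
dry_cup ['scene'] [ 446.4969 -129.629 ] 0.03591703670395141
dry_cup ['top'] [ 444.5464 -130.7584] 0.07171615500754902
dry_cup ['scene', 'top'] [ 445.756  -129.8023] 0.06587564708740062
```

```bash
python3 -m creep '[[1,0,0.001,0.0125,0],[1,0,0.003,0.025,0],[1,0,0.003,0.0375,0],[1,0,0.003,0.0375,0],[1,0,0.003,0.0375,0],[1,0,0.003,0.0375,0],[1,0,0.003,0.0375,0]]'
python3 -m creep '[[1,0,0.003,0.0375,0],[1,0,0.003,0.0375,0],[1,0,0.003,0.0375,0],[1,0,0.004,0.0375,0],[1,0,0.003,0.025,0],[1,0,0.003,0.0125,0],[1,0,0,0,0],[1,0,0,0,0]]'
python3 m.py; python3 fit.py
python3 - <<'E'
from h import *
a=cv2.imread("pics/last.png")[150:330,190:370];w=capture("wrist")[:,:,::-1][60:360,170:470]
cv2.imwrite("pics/s8.png",np.hstack([cv2.resize(a,(420,420),interpolation=2),cv2.resize(w,(380,420))]))
E
```

```text
time: 12.63
tcp_pos: [0.5552, 0.062, 0.2055]
orientation: [1.083, 1.284, -1.083]
wrist_force: [-0.2, 0.6, -1.2]
gripper_width: 0.0543
time: 13.3
tcp_pos: [0.6051, -0.117, 0.205]
orientation: [1.085, 1.286, -1.084]
wrist_force: [0.1, 0.0, -1.9]
gripper_width: 0.0542
[ 0.6051 -0.117   0.205 ] [ 0.0797  0.0273 -1.8806] 0.05420960787494381
guess [269.2206 227.3748]
0.72 141 248.75177304964538 221.645390070922 21.25556429148716
0.58 1310 265.55114503816793 220.612213740458 7.693992291932392
0.58 1078 215.53525046382188 248.2096474953618 57.58652046700821
0.69 1033 215.50822846079382 247.69119070667958 57.42625102025485
cup [(266.816, 199.8, 0.86), (316.48, 239.8, 0.74), (259.52000000000004, 195.0, 0.6)]
cup_rim [(286.912, 250.88, 0.97), (266.496, 236.60000000000002, 0.87), (245.824, 224.2, 0.65), (269.12, 201.12, 0.3)]
75 [-19.8633  34.7773] 0.1184 [ 0.6096 -0.1407  0.2625] [ 0.6056 -0.1178  0.1756]
80 [-18.8187  35.675 ] 0.0879 [ 0.6091 -0.1378  0.2639] [ 0.6064 -0.1224  0.1752]
85 [-15.1991  35.7003] 0.0825 [ 0.6081 -0.1322  0.2642] [ 0.6068 -0.1245  0.1745]
90 [-11.0391  34.5898] 0.0951 [ 0.6071 -0.1262  0.2631] [ 0.6071 -0.1262  0.1731]
95 [-9.2076 34.6595] 0.1219 [ 0.6064 -0.1224  0.2631] [ 0.6078 -0.1301  0.1735]
100 [-8.932  36.3803] 0.1484 [ 0.606  -0.1202  0.2646] [ 0.6087 -0.1355  0.1759]
105 [-6.9974 36.0665] 0.1716 [ 0.6054 -0.1163  0.2638] [ 0.6094 -0.1393  0.1769]
```

View pics/s8.png

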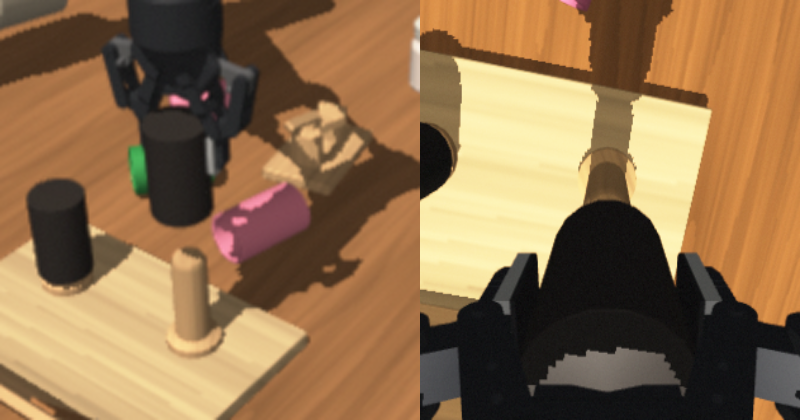

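The view shows the cup upright, mouth down and tilted about 5°, with its rim centred above the empty peg. The fit gives rim (0.607,-0.1245) against peg (0.605,-0.123). Lowering with a small lateral shift.

```bash
python3 -m creep '[[1,0.016,-0.001,0,0],[1,0.016,-0.001,0,0],[1,0.014,0,0,0],[1,0.009,0,-0.0005,0],[1,0.009,0,-0.0005,0],[1,0.009,0,-0.0005,0],[1,0.009,0,-0.0005,0],[1,0,0,0,0]]'
python3 -m creep '[[1,0.009,0,-0.0005,0],[1,0.009,0,-0.0005,0],[1,0.008,0,-0.001,0],[1,0.008,0,-0.001,0],[1,0,0,0,0]]'
```

```text
time: 14.27
tcp_pos: [0.6022, -0.1147, 0.1214]
orientation: [1.082, 1.288, -1.085]
wrist_force: [-1.1, -0.3, -1.8]
gripper_width: 0.054
time: 14.68
tcp_pos: [0.6013, -0.1117, 0.0871]
orientation: [1.082, 1.289, -1.085]
wrist_force: [-0.2, -0.5, -1.8]
gripper_width: 0.0542
```

```bash
python3 -m creep '[[1,0.005,0,0,0],[1,0.005,0,0,0],[1,0.004,0,0,0],[1,0,0,0,0]]'
python3 -m creep '[[1,0.002,0,0,0],[1,0.002,0,0,0],[1,0,0,0,0]]'
```

```text
time: 15.02
tcp_pos: [0.6022, -0.1122, 0.0744]
orientation: [1.083, 1.286, -1.084]
wrist_force: [0.2, 0.7, -1.4]
gripper_width: 0.0541
time: 15.27
tcp_pos: [0.6026, -0.1124, 0.0711]
orientation: [1.083, 1.285, -1.083]
wrist_force: [-0.4, -0.1, -1.1]
gripper_width: 0.0541
```

```bash
python3 -m creep '[[1,0.002,0,0,0],[1,0.002,0,0,0],[1,0,0,0,0]]'
python3 -m creep '[[1,0.002,0,0,0],[1,0,0,0,0],[1,0,0,0,0]]'
```

```text
time: 15.52
tcp_pos: [0.6025, -0.1123, 0.0669]
orientation: [1.083, 1.285, -1.083]
wrist_force: [-0.4, 0.9, -1.5]
gripper_width: 0.0541
time: 15.77
tcp_pos: [0.603, -0.1125, 0.0658]
orientation: [1.083, 1.284, -1.083]
wrist_force: [-0.4, 0.0, 1.4]
gripper_width: 0.0544
```

```bash
python3 -m creep '[[1,0.002,0,0,0],[1,0,0,0,0],[1,0,0,0,0]]'
python3 m.py; python3 fit.py
```

```text
time: 16.02
tcp_pos: [0.6031, -0.1126, 0.0655]
orientation: [1.083, 1.283, -1.083]
wrist_force: [-3.4, 0.2, 10.4]
gripper_width: 0.0544
[ 0.6031 -0.1126  0.0655] [-3.3891  0.1901 10.4162] 0.05436070463851838
guess [273.4522 278.7673]
0.83 1137 270.23218997361477 273.6429199648197 6.052046791510848
0.68 454 310.6409691629956 241.4625550660793 52.67495641444879
0.58 155 290.9483870967742 192.6516129032258 87.87506613565733
0.76 1014 215.23175542406312 248.0621301775148 65.8211293183277
cup [(317.12, 238.20000000000002, 0.79), (271.104, 255.12, 0.73)]
cup_rim [(271.616, 290.12, 0.73), (296.384, 194.52, 0.65), (243.776, 224.6, 0.54), (328.12800000000004, 216.92000000000002, 0.39)]
75 [-18.0045  35.0343] 0.1155 [ 0.6071 -0.1363  0.1228] [ 0.6032 -0.1133  0.0359]
80 [-16.0623  35.0634] 0.075 [ 0.6065 -0.1324  0.1233] [ 0.6038 -0.117   0.0347]
85 [-12.0091  35.4623] 0.0717 [ 0.6054 -0.1265  0.124 ] [ 0.6041 -0.1187  0.0343]
90 [-8.7945 35.0463] 0.0926 [ 0.6046 -0.1213  0.1236] [ 0.6046 -0.1213  0.0336]
95 [-8.5437 35.26  ] 0.1279 [ 0.6042 -0.1191  0.1238] [ 0.6055 -0.1268  0.0341]
100 [-6.645 35.068] 0.1611 [ 0.6035 -0.1153  0.1233] [ 0.6062 -0.1307  0.0347]
105 [-5.1679 34.9177] 0.1888 [ 0.6029 -0.1119  0.1227] [ 0.6069 -0.1348  0.0358]
```

```bash
python3 -m creep '[[0.2,0,0,0,0],[0,0,0,0,0],[-0.1,0,0,0,0],[-0.2,0,0,0,0],[-0.3,0,0,0,0],[-0.4,0,0,0,0],[-0.5,0,0,0,0],[-0.7,0,0,0,0]]'
python3 -m creep '[[-1,0,0,0,0],[-1,0,0,0,0],[-1,0,0,0,0],[-1,0,0,0,0]]'
python3 m.py; python3 fit.py
```

```text
time: 16.93
tcp_pos: [0.6028, -0.1123, 0.0631]
orientation: [1.083, 1.285, -1.083]
wrist_force: [1.2, -0.6, -0.2]
gripper_width: 0.0722
time: 17.27
tcp_pos: [0.6027, -0.1123, 0.0631]
orientation: [1.083, 1.285, -1.083]
wrist_force: [-0.6, 0.2, 0.3]
gripper_width: 0.0855
[ 0.6027 -0.1123  0.0631] [-0.614   0.177   0.2622] 0.08545799918536008
guess [273.4668 279.4899]
0.9 410 312.16341463414636 239.95609756097562 55.32044585469296
0.88 1151 270.8097306689835 273.1711555169418 6.854657923727032
0.57 157 290.9363057324841 192.30573248407643 88.91717053423469
0.59 1080 215.36018518518517 248.26481481481483 65.9649959215338
0.44 1199 270.1576313594662 273.5996663886572 6.756122866289519
0.19 617 375.70016207455427 172.6385737439222 147.88127692899747
cup [(272.384, 256.48, 0.9), (317.12, 236.20000000000002, 0.66), (327.168, 216.4, 0.29)]
cup_rim [(270.4, 288.12, 0.96), (296.76800000000003, 197.92000000000002, 0.72), (286.72, 254.2, 0.67), (244.992, 224.00000000000003, 0.61)]
75 [-16.0085  36.2993] 0.1489 [ 0.6065 -0.134   0.1218] [ 0.6025 -0.111   0.0349]
80 [-14.9845  37.4343] 0.0869 [ 0.606  -0.1311  0.1234] [ 0.6033 -0.1157  0.0347]
85 [-13.7274  37.0208] 0.055 [ 0.6054 -0.1279  0.1232] [ 0.6041 -0.1201  0.0336]
90 [-11.1613  37.6595] 0.056 [ 0.6046 -0.1234  0.1239] [ 0.6046 -0.1234  0.0339]
95 [-8.142  36.9267] 0.088 [ 0.6038 -0.1184  0.1231] [ 0.6051 -0.1261  0.0335]
100 [-5.4136 36.4191] 0.1231 [ 0.603  -0.1137  0.1224] [ 0.6056 -0.1292  0.0337]
105 [-4.2179 36.2844] 0.1507 [ 0.6025 -0.1106  0.1218] [ 0.6064 -0.1336  0.0349]
```

Cup released: seated at (0.605,-0.123), closed end at z≈0.124, near vertical. Now retreat up, then go outside the screen with the fingers shut.

```bash
python3 -m creep '[[-1,-0.015,0,0,0],[-1,-0.03,0,0,0],[-1,-0.035,0,0,0],[-1,-0.035,0,0,0],[-1,-0.035,0,0,0],[-1,-0.015,0,0,0],[0,0,0,0,7.1]]'
python3 -m creep '[[1,0,-0.0111,0.0328,0],[1,0,-0.0111,0.0328,0],[1,0,-0.0111,0.0328,0],[1,0,-0.0111,0.0328,0],[1,0,-0.0111,0.0328,0],[1,0,-0.0111,0.0328,0],[1,0,-0.0111,0.0328,0],[1,0,-0.0111,0.0328,0]]'
python3 -m creep '[[1,0,0,0,0],[1,0,0,0,0]]'
python3 - <<'E'
from h import *
np.set_printoptions(precision=4,suppress=True)
o=get_obs();R=cv2.Rodrigues(o["orientation"])[0];print(R[:,1],R[:,2])
s=capture("scene");M={}
for k in("screen_hinge","screen_edge","peg_top"): M[k,"s"]=[(q["xy"][0]*640,q["xy"][1]*400,q["conf"]) for q in mark_of(k,"scene")]
t=capture("top")
for k in("screen_hinge","screen_edge","peg_top"): M[k,"t"]=[(q["xy"][0]*640,q["xy"][1]*400,q["conf"]) for q in mark_of(k,"top")]
for k,v in M.items(): print(k,v)
for z,n in((.018,"board +y edge"),):
    for p in((395,75),(397,355)): print(n,atz("top",(230+p[0]/2.6,120+p[1]/2.6),z))
for p in((580,95),(588,335)): print("hinge brackets",atz("top",(230+p[0]/2.6,120+p[1]/2.6),.024))
for p in((686,68),(699,343)): print("edge",atz("top",(230+p[0]/2.6,120+p[1]/2.6),.131))
a=s[:,:,::-1][130:350,100:320];b=t[:,:,::-1][120:320,370:570]
cv2.imwrite("pics/s9.png",np.hstack([cv2.resize(a,(400,400),interpolation=2),cv2.resize(b,(400,400),interpolation=2)]))
E
```

```text
time: 18.1
tcp_pos: [0.6053, -0.1131, 0.2339]
orientation: [1.179, 1.22, -1.171]
wrist_force: [0.6, -0.7, 0.3]
gripper_width: 0.0754
time: 18.77
tcp_pos: [0.5253, -0.38, 0.2284]
orientation: [1.175, 1.23, -1.175]
wrist_force: [0.2, -0.4, 0.3]
gripper_width: -0.0001
time: 18.93
tcp_pos: [0.5252, -0.3803, 0.2278]
orientation: [1.178, 1.23, -1.178]
wrist_force: [0.7, 0.7, 0.6]
gripper_width: -0.0002
[ 0.9991  0.0426 -0.0003] [ 0.0426 -0.9991 -0.0005]
('screen_hinge', 's') [(198.01600000000002, 316.59999999999997, 0.68)]
('screen_edge', 's') [(161.28, 294.6, 0.78)]
('peg_top', 's') []
('screen_hinge', 't') [(452.47999999999996, 202.8, 0.95)]
('screen_edge', 't') [(495.168, 196.92000000000002, 0.65)]
('peg_top', 't') [(413.18399999999997, 165.2, 0.34)]
board +y edge [ 0.6838 -0.0557  0.018 ]
board +y edge [ 0.3642 -0.0512  0.018 ]
hinge brackets [ 0.657  -0.2648  0.024 ]
hinge brackets [ 0.3856 -0.2627  0.024 ]
edge [ 0.6628 -0.3437  0.131 ]
edge [ 0.3795 -0.3421  0.131 ]
```

View pics/s9.png

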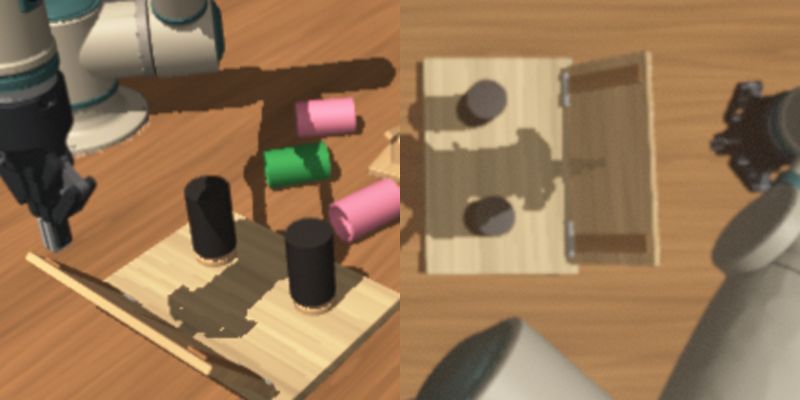

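The view shows both cups standing mouth down on their pegs. The screen still leans, its edge at about column 495 in the top picture, and the shut gripper is outside it. I check the fingertip height numerically.

Run:
```python
from h import *
o=get_obs()
for dz in(-.02,0,.02,.04): print(dz,proj("scene",o["tcp_pos"]+[0,0,dz])[0])
```

```text
-0.02 [136.6607377  276.12309485]
0 [134.37778179 267.14790883]
0.02 [132.04390483 257.94848399]
0.04 [129.65762197 248.51718196]
```

```bash
python3 -m creep '[[1,0.03,0,0,0],[1,0.031,0,0,0],[1,0.031,0,0,0],[1,0.031,0,0,0],[1,0,0,0,0],[1,0,0,-0.008,0],[1,0,0,-0.008,0],[1,0,0,-0.008,0]]'
python3 -m creep '[[1,0,0,-0.008,0],[1,0,0,-0.008,0],[1,0,0,-0.008,0],[1,0,0,-0.008,0],[1,0,0,-0.008,0],[1,0,0,-0.008,0],[1,0,0,-0.008,0],[1,0,0,0,0]]'
cat > e.py <<'E'
from h import *
np.set_printoptions(precision=4,suppress=True)
o=get_obs();print(o["tcp_pos"],o["wrist_force"]);M={}
for n in("scene","top"):
    im=capture(n);cv2.imwrite(f"pics/e_{n}.png",im[:,:,::-1])
    for k in("screen_edge","screen_hinge"):
        r=mark_of(k,n);M[k,n]=[(q["xy"][0]*640,q["xy"][1]*400) for q in r[:1]];print(k,n,M[k,n],[q["conf"] for q in r[:1]])
for k in("screen_edge","screen_hinge"):
    if M[k,"scene"] and M[k,"top"]: print(k,tri(("scene",M[k,"scene"][0]),("top",M[k,"top"][0])))
E
python3 e.py
```

```text
time: 20.0
tcp_pos: [0.5267, -0.356, 0.1083]
orientation: [1.172, 1.224, -1.175]
wrist_force: [-2.1, -10.4, 8.2]
gripper_width: -0.0003
time: 20.67
tcp_pos: [0.5236, -0.2972, 0.1075]
orientation: [1.175, 1.228, -1.173]
wrist_force: [1.5, -0.5, 9.1]
gripper_width: -0.0002
[ 0.5236 -0.2972  0.1075] [ 1.4591 -0.514   9.1442]
screen_edge scene [(185.08800000000002, 270.8)] [0.68]
screen_hinge scene [(196.67200000000003, 315.4)] [0.9]
screen_edge top [(474.304, 196.6)] [0.96]
screen_hinge top [(451.32800000000003, 200.4)] [0.78]
screen_edge (array([ 0.5245, -0.2771,  0.1515]), [np.float64(0.0007789639211978743), np.float64(0.0007789639211978753)])
screen_hinge (array([ 0.5229, -0.2604,  0.0189]), [np.float64(0.005890535073219081), np.float64(0.005890535073219207)])
```

```bash
python3 -m creep '[[1,0,0,-0.004,0],[1,0,0,-0.004,0],[1,0,0,-0.003,0],[1,0,0,0,0]]'
python3 e.py
```

```text
time: 21.3
tcp_pos: [0.5237, -0.2881, 0.1087]
orientation: [1.174, 1.224, -1.173]
wrist_force: [0.2, -2.7, 14.3]
gripper_width: -0.0002
[ 0.5237 -0.2881  0.1087] [ 0.1849 -2.7495 14.2803]
screen_edge scene [(268.416, 260.0)] [0.61]
screen_hinge scene [(198.4, 314.52)] [0.62]
screen_edge top [(469.696, 198.0)] [0.84]
screen_hinge top [(454.4, 199.0)] [0.66]
screen_edge (array([ 0.5789, -0.2103,  0.1672]), [np.float64(0.0775408604133798), np.float64(0.07754086041337994)])
screen_hinge (array([ 0.5285, -0.2642,  0.0276]), [np.float64(0.0022685747578892676), np.float64(0.0022685747578893604)])
```

```bash
cat > sf.py <<'E'
from h import *
from scipy.optimize import minimize
np.set_printoptions(precision=4,suppress=True)
C={n:get_calibration(n) for n in("scene","top")};M={}
for n in C:
    capture(n);r=cut_out("screen",n)
    if r and r[0]["conf"]>.3: M[n]=cv2.resize(r[0]["region"].astype(np.uint8),None,fx=4,fy=4,interpolation=0);print(n,r[0]["conf"],r[0]["region"].sum(),r[0]["rect"])
def sil(n,hx,hy,yaw,th):
    ex=np.array([np.cos(yaw),np.sin(yaw),0]);ey=np.array([-np.sin(yaw),np.cos(yaw),0]);ez=np.array([0,0,1.])
    up=ez*np.cos(th)-ey*np.sin(th);no=ey*np.cos(th)+ez*np.sin(th);h=np.array([hx,hy,.024])
    P=[h+ex*x+up*z+no*y for x in(-.145,.145) for z in(.002,.132) for y in(-.005,.005)]
    I=np.zeros((1600,2560),np.uint8);cv2.fillConvexPoly(I,np.int32(cv2.convexHull(np.float32(proj(n,P,C[n])))*4+2),1);return I
for ns in(["scene"],["top"],["scene","top"]):
    if any(n not in M for n in ns):continue
    def cost(p,full=0):
        s=0
        for n in ns:
            I=sil(n,p[0]/1e3,p[1]/1e3,np.radians(-.6),p[2]/100);s+=1-(I&M[n]).sum()/(I|M[n]).sum()
        return s/len(ns)
    for hy in(-260,-263.5,-267):
        r=minimize(lambda q:cost((q[0],hy,q[1])),[524,8],method="Nelder-Mead",options=dict(initial_simplex=[[524,8],[530,8],[524,-2]],xatol=.1,fatol=1e-4));print(ns,hy,r.x,round(r.fun,4))
E
python3 sf.py
```

```text
scene 0.73 3627 [0.217, 0.604, 0.3977, 0.8595]
top 0.95 2218 [0.7064, 0.351, 0.7478, 0.628]
['scene'] -260 [526.3616   9.8192] 0.1874
['scene'] -263.5 [528.8203   7.5607] 0.215
['scene'] -267 [529.6913   4.6809] 0.2451
['top'] -260 [523.0273  10.0703] 0.1305
['top'] -263.5 [523.0924   6.8022] 0.0981
['top'] -267 [523.6003   4.5216] 0.1148
['scene', 'top'] -260 [524.6492   9.8348] 0.1606
['scene', 'top'] -263.5 [525.8447   6.884 ] 0.1602
['scene', 'top'] -267 [527.2386   4.1357] 0.1875
```

```bash
python3 -m creep '[[1,0,0,-0.003,0],[1,0,0,-0.003,0],[1,0,0,-0.002,0],[1,0,0,0,0],[1,0,0,0,0]]'
python3 sf.py; python3 e.py
```

```text
time: 22.22
tcp_pos: [0.5238, -0.2804, 0.1093]
orientation: [1.175, 1.223, -1.173]
wrist_force: [-0.4, -2.5, 16.8]
gripper_width: 0.0002
scene 0.87 4220 [0.2252, 0.6, 0.3984, 0.8618]
top 0.91 1759 [0.707, 0.3538, 0.7436, 0.6222]
['scene'] -260 [526.3636   3.598 ] 0.1543
['scene'] -263.5 [528.0911   1.2941] 0.1709
['scene'] -267 [529.6109  -1.7809] 0.2009
['top'] -260 [524.496    2.5943] 0.1782
['top'] -263.5 [520.4129  -0.5806] 0.135
['top'] -267 [523.6821  -2.8252] 0.1219
['scene', 'top'] -260 [525.1576   2.9194] 0.1685
['scene', 'top'] -263.5 [527.0861   0.2874] 0.1568
['scene', 'top'] -267 [528.1953  -2.3906] 0.167
[ 0.5238 -0.2805  0.1093] [-0.1837 -1.6114 17.1521]
screen_edge scene [(191.488, 265.6)] [0.64]
screen_hinge scene [(200.83200000000002, 315.72)] [0.84]
screen_edge top [(467.2, 194.4)] [0.7]
screen_hinge top [(454.4, 199.32000000000002)] [0.55]
screen_edge (array([ 0.5283, -0.2599,  0.1547]), [np.float64(0.0019118036418054715), np.float64(0.0019118036418055223)])
screen_hinge (array([ 0.5298, -0.2631,  0.024 ]), [np.float64(0.0005372982551426214), np.float64(0.0005372982551425826)])
```

Lean estimates are 0.00 to 0.03 rad and finger geometry gives about 0.01. The tool carries 17 N upward, so I relieve that first by rising, then back away.

```bash
python3 -m creep '[[1,-0.003,0,0,0],[1,-0.003,0,0,0],[1,0,0,0,0]]'
python3 -m creep '[[1,-0.002,0,0,0],[1,-0.002,0,0,0],[1,0,0,0,0]]'
```

```text
time: 22.97
tcp_pos: [0.5211, -0.2787, 0.1114]
orientation: [1.175, 1.232, -1.175]
wrist_force: [0.2, -0.4, 0.8]
gripper_width: 0.0
time: 23.22
tcp_pos: [0.5209, -0.2787, 0.1149]
orientation: [1.176, 1.233, -1.176]
wrist_force: [0.4, -0.5, -0.1]
gripper_width: -0.0004
```

Unloaded. Backing away along -y, then up, and checking.

```bash
python3 -m creep '[[1,0,0,0.004,0],[1,0,0,0.015,0],[1,0,0,0.03,0],[1,0,0,0.03,0],[1,0,0,0.03,0],[1,-0.03,0,0,0],[1,-0.03,0,0,0],[1,0,0,0,0]]'
python3 sf.py; python3 e.py
python3 - <<'E'
import cv2,numpy as np
from h import proj,get_calibration
out=[]
for n,(y0,x0) in(("scene",(150,100)),("top",(120,370))):
    v=cv2.imread(f"pics/e_{n}.png");v=cv2.resize(v[y0:y0+200,x0:x0+200],(1600//4,400),interpolation=2)
    for hy in(-.2635,):
        yaw=np.radians(-.6);e=np.array([np.cos(yaw),np.sin(yaw),0])
        P=[np.array([.5255,hy,z])+e*s for s,z in((-.145,.156),(.145,.156),(.145,.026),(-.145,.026))]
        q=((proj(n,P)-[x0,y0]+.5)*2*8).astype(np.int32);cv2.polylines(v,[q],True,(0,0,255),1,cv2.LINE_AA,3)
    out.append(v)
cv2.imwrite("pics/final.png",np.hstack(out))
E
```

```text
time: 23.88
tcp_pos: [0.5289, -0.3929, 0.181]
orientation: [1.175, 1.219, -1.174]
wrist_force: [0.8, -1.6, 0.7]
gripper_width: -0.0003
scene 0.92 4736 [0.2266, 0.5978, 0.4005, 0.8595]
top 0.66 2009 [0.7063, 0.352, 0.7425, 0.6238]
['scene'] -260 [525.5976   2.1412] 0.043
['scene'] -263.5 [528.6492  -0.7334] 0.0708
['scene'] -267 [530.3728  -2.5835] 0.1057
['top'] -260 [522.1159   3.196 ] 0.0842
['top'] -263.5 [522.1418   0.3734] 0.0484
['top'] -267 [522.122   -2.1308] 0.0824
['scene', 'top'] -260 [524.507    2.6743] 0.0695
['scene', 'top'] -263.5 [524.4122  -0.3608] 0.0713
['scene', 'top'] -267 [524.0088  -2.6738] 0.1081
[ 0.5258 -0.3886  0.1742] [ 0.5286  0.4575 -0.3313]
screen_edge scene [(266.688, 259.88)] [0.74]
screen_hinge scene [(272.384, 294.47999999999996)] [0.75]
screen_edge top [(465.28, 198.07999999999998)] [0.93]
screen_hinge top [(451.904, 199.32000000000002)] [0.57]
screen_edge (array([ 0.5752, -0.2041,  0.1606]), [np.float64(0.07247007737774508), np.float64(0.07247007737774518)])
screen_hinge (array([ 0.5806, -0.1986,  0.0668]), [np.float64(0.07094491124444999), np.float64(0.07094491124444992)])
```

View pics/final.png

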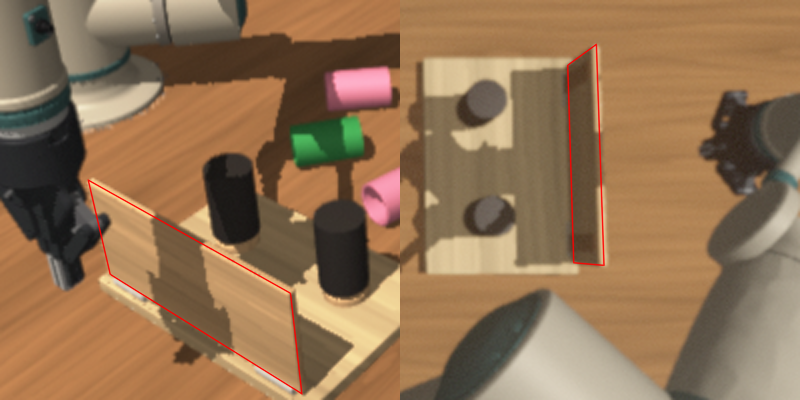

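The screen's outline matches the upright model in both pictures (lean about 0.00–0.02 rad). Both cups stand mouth down on their pegs and the arm touches nothing, so I sign off.

```bash
python3 -c "
from rig import *
o=get_obs();print(o['time'],o['wrist_force']);print(sign_off())"
```

```text
24.3833 [ 0.86791819  0.23330705 -0.83082304]
the job is handed in; nothing more can be done
None
```

The cup is mouth down on the empty peg and released, and the screen now stands upright. I handed the job in at 24.4 s. I turned the cup over by pivoting it in the pads against the cradle's lip, because the tool can only point down.

**Cup:** After release it fitted at (0.605, -0.123), with its closed end at z ≈ 0.124, which is fully down. The fit could not tell 85° from 90° of tilt, but the last picture shows it upright on the peg next to the drying cup.

**Screen:** The best fit puts its lean within about 0.01 rad of upright. Depending on where the hinge is taken to be (±3.5 mm), it could be off by up to about 0.03 rad. The hinge and edge marks in the last scene picture landed on the wrong spot, so I ignored that triangulation.

**Along the way:**
- **Regrips:** It took two extra grips. The fingertips sat well behind the stated nose length, so the first two grips held the cup too high.
- **Forces:** The highest wrist force I read was about 17 N, upward, while pushing the screen. I eased it off before backing away, and at hand-in the reading was close to zero.
- **Other items:** I touched nothing else on purpose. The last picture shows the drying cup in place; I did not measure the bowl, jar and brush again.

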